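# Open the ratchet stop on the bathroom caddy

### The arm

A 6-joint arm with a two-finger parallel gripper is mounted at the origin on the work surface. World frame = base frame: x ahead of the robot, y to its left, z up, the work surface at z = 0. Lengths are in m, angles in rad, forces in N, time in s.
With the tool pointing down it reaches from about 0.35 to 0.975 m from the base axis. Payload 4.9 kg.
Tool frame: the origin (TCP) lies midway between the tips of the shut fingers; the grasp point (between the pads) lies 19 mm behind it; z points along the fingers, y is the line along which they close (so a half turn about z gives the same grasp; the last joint's range is limited). The gripper opens to 85 mm and grips with 20 to 120 N. Pads are 22 mm wide; open, the fingers measure 114 mm over their backs; the gripper's body (76 mm by 85 mm) begins 54 mm behind the grasp point. The pads swing forward as they close: fully open they stand 13 mm farther back than shut.
Start: joints at [1.22, 0.053, 1.613, -0, 1.476, -0.119], TCP at [0.144, 0.608, 0.208] pointing down, gripper open.
Joint ranges: [-3.01, 3.01], [-1.01, 2.22], [0.06, 2.58], [-1.02, 4.17], [0.09, 2.62], [-3.14, 3.14]. Speed limits (rad/s): [2.57, 2.57, 3.14, 3.14, 3.14, 3.14].

### API

Orientations are given as a rotation vector (axis times angle).
In Python, from station import telemetry, optics, ctrl gives the robot as it stands.
- The arm moves only by the shell command python3 -m pendant 'ROWS' [FORCE]. ROWS is JSON, one flat list of numbers, 7 for each row, row after row: the turn, a rotation vector about the tool's x, y, z as a fraction of full scale, then the shift along the tool's x, y, z as a fraction of full scale, then the opening, from 0 (shut) to 1 (fully open). In form: [ax, ay, az, tx, ty, tz, fingers, ax, ay, az, tx, ty, tz, fingers, ...]. A call has 1 to 12 rows; each row is the pose to reach, as a shift and turn from the pose commanded when the call began, along the tool's axes at that moment; what a row does not reach only later rows make up. Full scale, the value 1, is 300 mm for a shift and 30 degrees for a turn. A row lasts 1/8 s, in which the tool goes at most 62.5 mm and 10.7 degrees, less where a joint would pass 70% of its speed; a pose out of reach is approached as far as the arm can. A call with a number of a shift or a turn outside -1 to 1 is refused whole. A call with a gripper value outside its range is refused whole. The fingers move at their own pace and stop on an object; FORCE is the grip in N (left out, the last holds). Time passes only in rows, so rows that repeat a pose let the fingers close. It gives the time, the measured TCP pose, the force, the opening and the grip force at its end, in the units of the state.
- telemetry.get_obs(): the state, without advancing time (a new reading comes with each control period).
- optics.get_image(name): name is "scene" or "top" or "wrist"; returns a dict with "image" (480x640x3 uint8, red, green, blue), "depth" (480x640 float32, m along the optical axis (not along the pixel's ray), 0 where there is no reading), "fx", "fy", "cx", "cy" (pixels), "rvec" (rotation vector, rad) and "tvec" (3), from world to camera coordinates, as OpenCV has them. Camera axes: x right, y down, z forward; pixel columns grow to the right and rows downward; lengths in m; the calibration is good to about 2 mm. A picture is of the moment at which its call begins.
- ctrl.finish_job(): hands the job in; it is judged then, once.
The state is a dict: "t": time; "q": joint angles; "dq": joint speeds; "effort": joint torques, N m; "tool_pos": TCP position; "tool_rot": TCP orientation; "contact_force": force on the tool from outside, world axes, zero at the start; "wrist_torque": the same for the moment, N m; "opening": finger opening in m; "grip_force": force on a finger pad.
Only numpy, scipy, OpenCV 4.12 (cv2) and the standard library are available. Lean on these libraries where they do the work, as an engineer would, in place of code of your own. Each camera call takes 0.05 s, during which the arm holds its last target. There are 200 camera calls.

### The job

On the upper level of the chrome caddy, open the ratchet stop that pens in the amber jar: press the red release pad down with a fingertip and, keeping it down, push the white jaw back along its bar, away from the jar, until it is fully open. Then move the hand clear so that the pad springs up again. Use only the outside of the fingers: grip and lift nothing, and leave the jar, comb, tweezers and trimmer where they are.

Things in the scene. Friction and masses are not known exactly. Their poses are not given: they have to be found in the camera images.
- caddy: Two-level chrome caddy, fixed; origin on the counter under its middle. Its y axis runs along the ratchet bar in the OPENING direction (away from the jar), x away from the robot, z up. Upper shelf: top 130 mm above the counter, x -110 to +90 mm, y -180 to +180, corner knobs 22 mm higher. Lower shelf: top at 28 mm, to x -180. A fixed stand mirror, 270 mm high, is 0.4 m off to the left.
- bar_mid (a point): Middle of the chrome ratchet bar (18 mm wide, 16 mm high, 320 mm long along the caddy's y), 163 mm above the counter. A grey fixed end plate, 56 mm high, stands on the shelf beyond the jar; its jar side lies 145 mm from this point towards caddy -y.
- jaw (a joint): Position of the white sliding jaw along the bar (m): 0 closed, grows as it opens along the caddy's +y, 0.120 fully open against its end stop. About 2 N of friction. A spring ratchet (teeth every 10 mm) blocks opening while the release is up: after at most 10 mm of slack it locks, and only the release frees it. Closing, it clicks along.
- release (a joint): How far the red release pad is pressed down (m): 0 up, 0.008 at its bottom stop. Spring: 2.5 N to start it, 6 N at the bottom. The ratchet is free beyond about 0.0035 and engages again when the pad rises; 0.005 to 0.008 is surely free. Untouched, it may rest at up to 0.0035 on the tip of a tooth.
- pad_top (a point): Centre of the top face of the red release pad, 36 mm (caddy x) by 48 mm (along the bar), flat, level, 200 mm above the counter when up. It rides on the jaw and moves with it and with the press. Open on three sides (all parts of the jaw there end 14 mm or more below its top); on the opening (+y) side stands the thumb rest.
- rest_face (a point): On the thumb rest's flat upright face, which looks towards the jar (caddy -y): mid-width, 215 mm above the counter, 28 mm along +y from the pad's centre, 4 mm beyond the pad's edge. The rest is part of the white jaw, 40 mm wide; its top is 230 mm above the counter, 30 mm above the pad. Push against this face to open the jaw.
- jaw_plate (a point): Middle of the jar side of the white jaw plate, part of the jaw; plate 125 mm along caddy x, 6 mm thick, 52 mm high, its top 186 mm above the counter. It lies 64 mm towards caddy -y from the thumb rest's face.
- rest_back: Sloping white back of the thumb rest (its +y side), 40 mm wide, falling from the top of the rest to the carriage 28 mm farther on. Nobody grips the rest: leave its back alone. The body's origin is not on it: it lies on the upper shelf under the bar, 4 mm towards -y from the rest's face, and moves with the jaw.
- jar: Amber glass jar with a screw lid, 62 mm diameter, 65 mm high, about 180 g, standing loose on the upper shelf between the fixed end plate and the jaw. Origin at the centre of its underside.
- comb: Blue plastic comb 150 x 29 x 5 mm lying loose along the front strip of the upper shelf. Origin under its middle, long along its y.
- tweezers: Dark steel tweezers 95 x 14 x 5 mm lying loose along the front strip of the upper shelf. Origin under its middle, long along its y.
- trimmer: Grey trimmer 130 x 38 x 32 mm lying loose on the front of the lower shelf. Origin under its middle, long along its y.
Things that resemble listed ones, but are neither listed nor needed, are in the scene too. Of the things like the jar, leave any that is blue or turquoise; of the rest the smaller one is meant.

How it is judged:
By the outcome, as a careful person would: the job done as asked, in the order asked, and still so for the second after the job is handed in, with the robot touching nothing.
It also fails if it takes over 37 s, if anything falls off the work surface, if the arm or the gripper's body presses on something with over 40 N, if the wrist force passes 120 N, or if a joint passes its speed limit or range.

## Working session

There is one attempt and no reset: what is moved stays moved. The work goes in short steps, Python scripts to look and compute and a shell command to move; the robot and the scene stay as the last step left them, time stands still between calls to the robot, and variables do not carry over. Pictures are saved under pics/ and viewed, at most 10 in all, crops included, and the job is handed in when it is done.

```bash
mkdir -p pics
cat > h.py <<'E'
import numpy as np,cv2
from scipy.spatial.transform import Rotation as R
from station import telemetry,optics,ctrl
def cap(n,f):
    d=optics.get_image(n); np.savez(f'pics/{f}.npz',**d); cv2.imwrite(f'pics/{f}.png',d['image'][:,:,::-1]); return d
def cloud(d):
    v,u=np.mgrid[:480,:640]; z=d['depth']
    P=np.stack([(u-d['cx'])/d['fx']*z,(v-d['cy'])/d['fy']*z,z],-1)
    Rm=cv2.Rodrigues(np.array(d['rvec']))[0]
    W=(P-np.array(d['tvec']).ravel())@Rm; W[z==0]=np.nan; return W
def load(f): return dict(np.load(f'pics/{f}.npz'))
E
python3 - <<'E'
from h import *
for n in('scene','top','wrist'): cap(n,n+'0')
o=telemetry.get_obs();print(o['t'],o['tool_pos'],o['tool_rot'],o['contact_force'],o['opening'])
a=[cv2.imread(f'pics/{n}0.png') for n in('scene','top')]
E
```

```text
0.15 [0.14339941 0.60778342 0.20672531] [-3.63278985e-01 -3.12014134e+00  2.51074589e-03] [-0.30993296 -0.21934456  0.68733674] 0.08534638647795402
```

View pics/scene0.png

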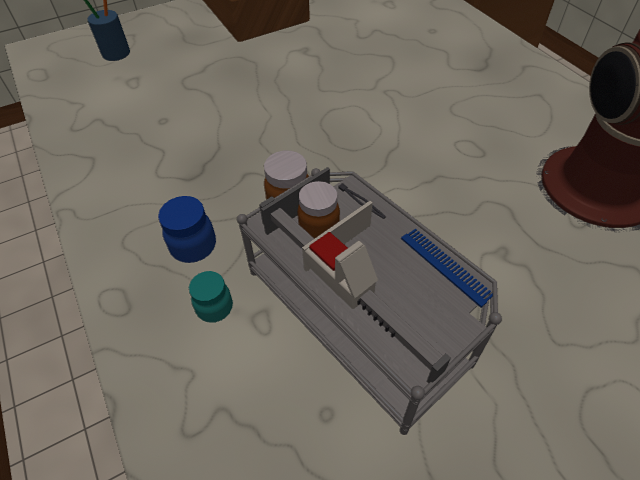

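View pics/top0.png

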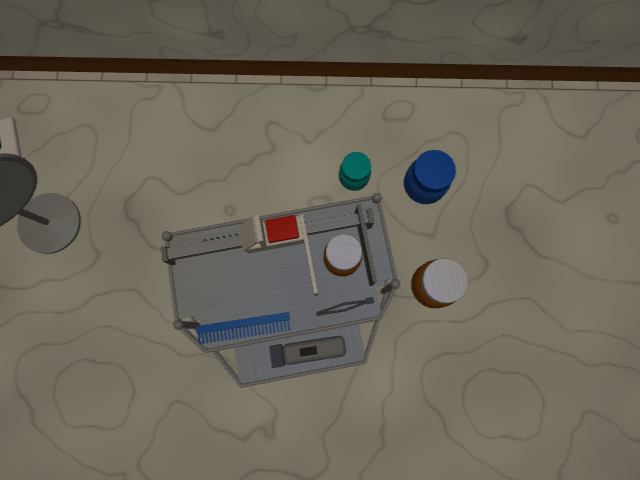

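Scene view: the caddy's red pad is at (328,250), the thumb rest at (358,270) and the penned amber jar at (318,205). Top view: pad (282,229), rest (252,233), and opening runs to the left.

Jar candidates in the top view are amber (343,252), larger amber (440,285), turquoise (355,170) and blue (430,175). The smaller amber one, standing between the end plate and the jaw, fits. I'll confirm it in a crop and measure.

Run:
```python
from h import *
for n in('top','scene'):
    d=load(n+'0'); W=cloud(d); im=d['image'].astype(int)
    m=(im[...,0]>110)&(im[...,1]<50)&(im[...,2]<50)&(W[...,2]>.15)&(W[...,2]<.25)&(W[...,0]>.3)
    p=W[m]; print(n,'pad',m.sum(),np.median(p,0),p.min(0),p.max(0))
    k=m&(abs(W[...,2]-np.median(p[:,2]))<.004)
    r=cv2.minAreaRect((W[k][:,:2]*1000).astype(np.float32)); print(r, cv2.boxPoints(r).tolist())
    # white tops of rest / plate around pad
    c=np.median(p,0); near=(np.hypot(W[...,0]-c[0],W[...,1]-c[1])<.13)&(im.min(-1)>110)
    for lo,hi in((.218,.235),(.18,.191)):
        s=near&(W[...,2]>lo)&(W[...,2]<hi)
        if s.sum()>10:
            r=cv2.minAreaRect((W[s][:,:2]*1000).astype(np.float32));print(' white',lo,s.sum(),r,np.median(W[s][:,2]))
    for nm,(u,v) in dict(jar=(343,252),big=(440,285)).items() if n=='top' else dict(jar=(318,195),big=(285,165)).items(): print(nm,W[v,u])
    print('cam',-cv2.Rodrigues(d['rvec'])[0].T@d['tvec'])
a=load('top0')['image'][150:370,150:480,::-1]; b=load('scene0')['image'][140:360,230:430,::-1]
cv2.imwrite('pics/c1.png',cv2.resize(np.hstack([a,b]),None,fx=1.5,fy=1.5,interpolation=3))
```

```text
top pad 656 [0.60294463 0.00394577 0.19905519] [ 0.58258393 -0.0214255   0.19559695] [0.62357164 0.02949966 0.20273032]
((603.0448608398438, 3.978626251220703), (34.53456497192383, 45.991294860839844), 12.467949867248535) [[581.22021484375, 22.704072952270508], [591.1494140625, -22.202608108520508], [624.8695068359375, -14.746820449829102], [614.9403076171875, 30.159860610961914]]
 white 0.218 114 ((596.3771362304688, 36.074188232421875), (37.86549758911133, 6.469152450561523), 11.769805908203125) 0.2290935703510062
 white 0.18 386 ((579.5310668945312, -20.873672485351562), (129.03497314453125, 87.70445251464844), 55.76158142089844) 0.18443585565033144
jar [ 0.56875622 -0.08984378  0.19506234]
big [ 0.53274215 -0.26115729  0.09030076]
cam [ 0.45031262 -0.0557249   0.90554468]
scene pad 13 [0.59088428 0.00229886 0.20145764] [ 0.58634968 -0.01629125  0.20006163] [0.61402992 0.02788718 0.2030647 ]
((596.3793334960938, 9.078046798706055), (49.49283218383789, 14.552178382873535), 63.20469665527344) [[578.7286987304688, -9.731074333190918], [591.7183227539062, -16.291259765625], [614.0299682617188, 27.887168884277344], [601.0403442382812, 34.44735336303711]]
 white 0.218 149 ((596.6376953125, 35.146270751953125), (37.4658317565918, 7.3653459548950195), 12.629176139831543) 0.23142866969411907
 white 0.18 402 ((584.9534301757812, -20.80126953125), (148.71336364746094, 72.65087890625), 46.37400817871094) 0.1865854092050006
jar [ 0.5705509  -0.09037637  0.196398  ]
big [ 0.54262012 -0.26885637  0.09291638]
cam [0.78686169 0.32872837 0.70477031]
```

View pics/c1.png

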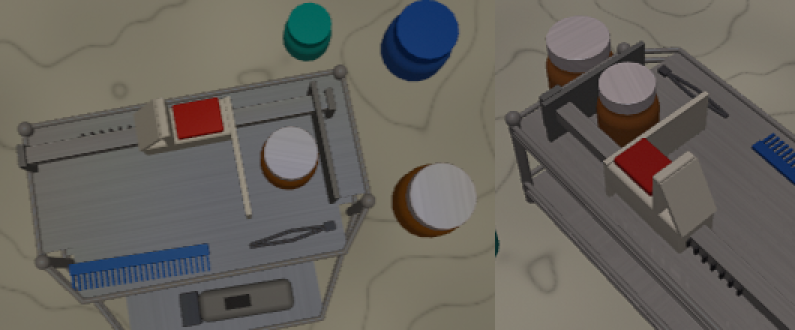

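View pics/wrist0.png

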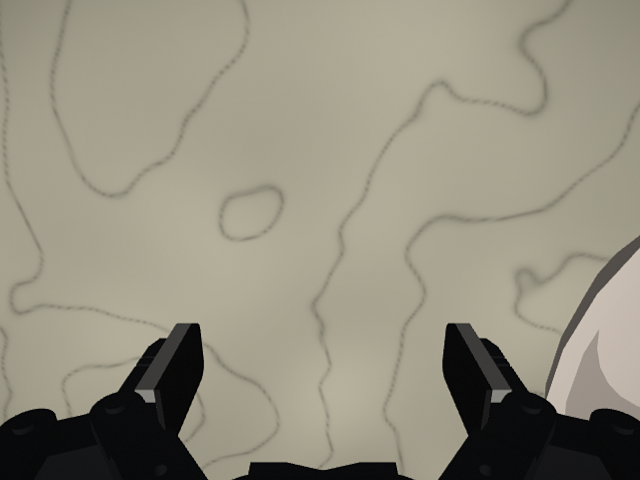

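The crop confirms it: the smaller amber jar stands between the grey end plate and the jaw plate, and the larger one is on the counter outside. The wrist view shows bare counter and the open fingers, with the mirror's edge at the right (590,350). Pad height is 199/201 mm from the two cameras, which agrees with the 200 mm given. Next I'll work out the mirror position and the tool axes.

Run:
```python
from h import *
W=cloud(load('top0')); W2=cloud(load('scene0'))
for w in(W,W2):
    m=(w[...,1]>.2)&(w[...,2]>.03)&(w[...,0]>.2)&(w[...,1]<.8)&(w[...,2]<.4)
    if m.any(): print('mirror?',np.nanmin(w[m],0),np.nanmax(w[m],0),m.sum())
o=telemetry.get_obs();M=R.from_rotvec(o['tool_rot']).as_matrix();print(M.round(3))
yc=np.array([-.216,.976,0]);xc=np.array([.976,.216,0])
print('opts', (M.T@yc).round(3))
pad=np.array([.603,.004,.200])
for s in(1,-1):
  for ax in('x','y'):
    z=np.array([0,0,-1.]); y=s*(yc if ax=='y' else xc); T=np.c_[np.cross(y,z),y,z]
    print(ax,s,'turn deg',np.degrees(R.from_matrix(M.T@T).as_rotvec()).round(1))
```

```text
mirror? [0.58846597 0.20020183 0.03050796] [0.71147447 0.49409273 0.23100493] 2121
mirror? [0.59186912 0.20000008 0.0311219 ] [0.60437626 0.2035034  0.15261519] 149
[[-0.973  0.23  -0.001]
 [ 0.23   0.973 -0.002]
 [ 0.    -0.002 -1.   ]]
opts [ 0.434  0.9   -0.001]
x 1 turn deg [-0.1  0.  64.2]
y 1 turn deg [ -0.1  -0.  -25.8]
x -1 turn deg [-0.000e+00 -1.000e-01 -1.158e+02]
y -1 turn deg [-0.000e+00  1.000e-01  1.542e+02]
```

```bash
python3 -m pendant '[0,0,0,0,0,-0.2,0, 0.0,0,0.3,-0.15,-0.12,-0.4,0, 0,0,0.6,-0.4,-0.3,-0.4,0, 0,0,1,-0.6,-0.5,-0.4,0, 0,0,1,-0.8,-0.65,-0.4,0, 0,0,1,-0.97,-0.785,-0.4,0, 0,0,1,-0.97,-0.785,-0.4,0, 0,0,1,-0.97,-0.785,-0.4,0]' 20
cat >> h.py <<'E'
def go(target,yc=np.array([-.216,.976,0])):
    o=telemetry.get_obs();M=R.from_rotvec(o['tool_rot']).as_matrix()
    z=np.array([0,0,-1.]);xc=np.array([yc[1],-yc[0],0]);T=np.c_[yc,xc,z]
    print('t',o['t'],'pos',o['tool_pos'].round(4),'F',o['contact_force'].round(2),'turn',(np.degrees(R.from_matrix(M.T@T).as_rotvec())/30).round(4),'shift',(M.T@(np.array(target)-o['tool_pos'])/.3).round(4), 'open',o['opening'])
E
python3 -c "
from h import *
go([.6004,.0157,.30])"
```

```text
t: 1.15
tool_pos: [0.3742, 0.3096, 0.3274]
tool_rot: [1.164, 2.918, -0.001]
contact_force: [0.3, 0.2, 0.3]
opening: -0.0003
grip_force: 0.0
t 1.15 pos [0.3742 0.3096 0.3274] F [0.33 0.21 0.34] turn [-3.0000e-04  1.0000e-03  1.1335e+00] shift [-1.2214 -0.1912  0.0921] open -0.0003441027004181109
```

```bash
python3 -m pendant '[0,0,0.3,-0.2,-0.03,0,0, 0,0,0.6,-0.4,-0.06,0,0, 0,0,0.9,-0.6,-0.1,0,0, 0,0,1,-0.8,-0.13,0,0, 0,0,1,-0.95,-0.15,0,0, 0,0,1,-0.95,-0.15,0,0]'
python3 -c "
from h import *
go([.6004,.0157,.30])"
```

```text
t: 1.9
tool_pos: [0.5502, 0.0817, 0.3265]
tool_rot: [-1.879, -2.516, 0.002]
contact_force: [0.4, 0.9, -0.3]
opening: 0.0001
grip_force: 0.0
t 1.9 pos [0.5502 0.0817 0.3265] F [ 0.38  0.88 -0.33] turn [-0.004  -0.0004  0.1332] shift [-0.2583  0.0982  0.088 ] open 7.797559337710931e-05
```

```bash
python3 -m pendant '[0,0,0.133,-0.15,0.05,0,0, 0,0,0.133,-0.258,0.098,0.088,0, 0,0,0.133,-0.258,0.098,0.088,0, 0,0,0.133,-0.258,0.098,0.088,0]'
python3 - <<'E'
from h import *
go([.6004,.0157,.225])
d=cap('wrist','w1'); W=cloud(d); im=d['image'].astype(int)
m=(im[...,0]>90)&(im[...,1]<50)&(im[...,2]<50)&(abs(W[...,2]-.2)<.02)
p=W[m]; print(m.sum())
if len(p): r=cv2.minAreaRect((p[:,:2]*1000).astype(np.float32)); print(r,np.median(p[:,2]))
s=(im.min(-1)>90)&(abs(W[...,2]-.228)<.006)
if s.sum()>10: print(s.sum(),cv2.minAreaRect((W[s][:,:2]*1000).astype(np.float32)))
E
```

```text
t: 2.4
tool_pos: [0.5992, 0.0195, 0.3015]
tool_rot: [-1.96, -2.454, -0.0]
contact_force: [-0.2, 0.4, 0.4]
opening: 0.0004
grip_force: 0.0
t 2.4 pos [0.5992 0.0195 0.3015] F [-0.16  0.41  0.38] turn [-0.0005 -0.0013  0.0103] shift [-0.0135  0.0011  0.255 ] open 0.0003744155646095486
2988
((603.1748657226562, 2.9838943481445312), (35.461910247802734, 42.542728424072266), 11.904763221740723) 0.20012834466854207
1801 ((595.3036499023438, 39.652732849121094), (40.02027893066406, 15.564128875732422), 13.071735382080078)
```

View pics/w1.png

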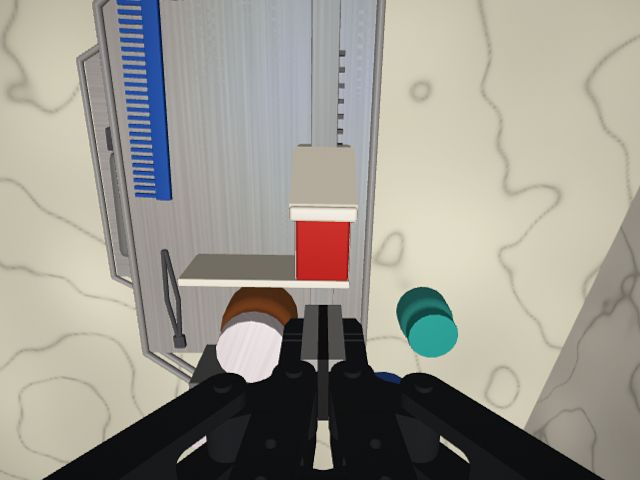

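Wrist view: the red pad's visible part is at (323,250) with the rest's top strip just beyond at (323,213). The fingers are aligned with the bar, and the pad centre agrees at (0.603, 0.003, 0.200). Now descending to just above the pad.

```bash
python3 -m pendant '[0,0,0.01,-0.0135,0,0.1,0, 0,0,0.01,-0.0135,0,0.2,0, 0,0,0.01,-0.0135,0,0.29,0, 0,0,0.01,-0.0135,0,0.29,0, 0,0,0.01,-0.0135,0,0.29,0]'
python3 -c "
from h import *
go([.6004,.0157,.200])"
```

```text
t: 3.08
tool_pos: [0.6013, 0.0151, 0.2166]
tool_rot: [1.965, 2.448, 0.003]
contact_force: [0.7, 0.4, 0.3]
opening: -0.0002
grip_force: 0.0
t 3.075 pos [0.6013 0.0151 0.2166] F [0.71 0.42 0.29] turn [0.0055 0.0016 0.0002] shift [ 0.0027 -0.0026  0.0552] open -0.0001879513572927833
```

```bash
python3 -m pendant '[0,0,0,0,0,0.03,0, 0,0,0,0,0,0.045,0, 0,0,0,0,0,0.045,0]'; python3 -m pendant '[0,0,0,0,0,0.01,0,0,0,0,0,0,0.01,0]'
```

```text
t: 3.45
tool_pos: [0.6004, 0.0144, 0.2003]
tool_rot: [-1.968, -2.448, 0.001]
contact_force: [-0.1, 0.4, -0.1]
opening: -0.0
grip_force: 0.0
t: 3.7
tool_pos: [0.6005, 0.0144, 0.1976]
tool_rot: [-1.968, -2.448, 0.0]
contact_force: [0.5, 0.3, -0.2]
opening: 0.0001
grip_force: 0.0
```

```bash
python3 -m pendant '[0,0,0,0,0,0.01,0,0,0,0,0,0,0.01,0]';python3 -c "
from h import *
go([.6004,.0157,.194])"
```

```text
t: 3.95
tool_pos: [0.6005, 0.0144, 0.1945]
tool_rot: [-1.968, -2.449, 0.001]
contact_force: [-0.0, -0.5, 0.8]
opening: 0.0002
grip_force: 0.0
t 3.95 pos [0.6005 0.0144 0.1945] F [-0.02 -0.55  0.83] turn [-0.001  -0.0002 -0.0017] shift [0.0042 0.0007 0.0015] open 0.0001681864632858052
```

```bash
python3 -m pendant '[0,0,0,0,0,0.007,0,0,0,0,0,0,0.007,0]'; python3 -m pendant '[0,0,0,0,0,0.005,0,0,0,0,0,0,0.005,0]'
```

```text
t: 4.2
tool_pos: [0.6005, 0.0145, 0.1925]
tool_rot: [-1.968, -2.449, 0.0]
contact_force: [-0.0, 0.7, 0.1]
opening: 0.0
grip_force: 0.0
t: 4.45
tool_pos: [0.6006, 0.0145, 0.1911]
tool_rot: [-1.968, -2.449, 0.0]
contact_force: [0.4, 0.1, 0.0]
opening: -0.0002
grip_force: 0.0
```

No force at a TCP height of 191 mm, where the pad should already push back, so I'll look before going on.

Run:
```python
from h import *
s=cap('scene','s2');w=cap('wrist','w2')
a=cv2.resize(s['image'][150:350,230:430,::-1],(400,400),interpolation=3);b=cv2.resize(w['image'][:,:,::-1][130:430,170:470],(400,400),interpolation=3)
cv2.imwrite('pics/c2.png',np.hstack([a,b]))
W=cloud(w);im=w['image'].astype(int);m=(im[...,0]>90)&(im[...,1]<50)&(im[...,2]<50)&(abs(W[...,2]-.2)<.03);p=W[m];print(m.sum(),np.median(p,0) if len(p) else'')
```

```text
1017 [0.59325567 0.01339992 0.20002475]
```

View pics/c2.png

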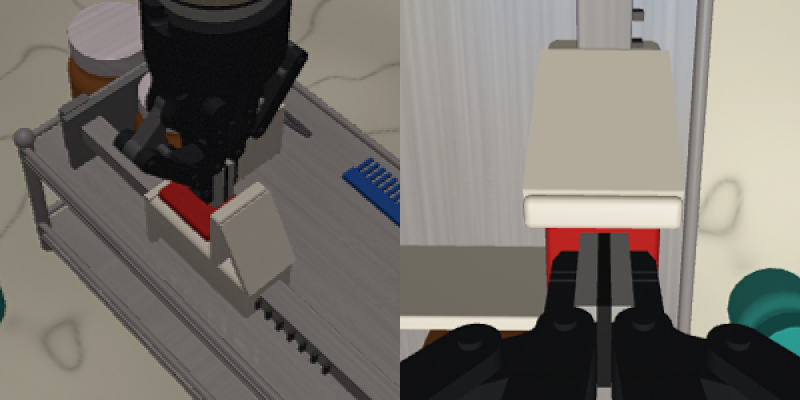

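Wrist crop: the fingertips are over the pad, a few mm short of the rest. The pad still measures 0.200, so it is untouched and the tips end higher than the TCP reading. I'll keep descending in small steps until there is force.

```bash
python3 -m pendant '[0,0,0,0,0,0.006,0,0,0,0,0,0,0.006,0]'; python3 -m pendant '[0,0,0,0,0,0.006,0,0,0,0,0,0,0.006,0]'; python3 -m pendant '[0,0,0,0,0,0.006,0,0,0,0,0,0,0.006,0]'
```

```text
t: 4.8
tool_pos: [0.6005, 0.0145, 0.1892]
tool_rot: [-1.968, -2.449, 0.0]
contact_force: [-0.0, 0.1, -0.3]
opening: 0.0003
grip_force: 0.0
t: 5.05
tool_pos: [0.6005, 0.0145, 0.1873]
tool_rot: [-1.968, -2.449, 0.0]
contact_force: [0.2, 0.2, -0.0]
opening: -0.0001
grip_force: 0.0
t: 5.3
tool_pos: [0.6005, 0.0145, 0.1855]
tool_rot: [-1.968, -2.449, 0.0]
contact_force: [0.1, -0.1, -0.4]
opening: 0.0002
grip_force: 0.0
```

Run:
```python
from h import *
w=cap('wrist','w3');W=cloud(w);im=w['image'].astype(int)
m=(im[...,0]>90)&(im[...,1]<50)&(im[...,2]<50)&(abs(W[...,2]-.2)<.03);p=W[m];print(m.sum(),np.median(p,0))
for v in range(290,370,8): print(v,im[v,308],W[v,308].round(4),W[v,322].round(4),W[v,337].round(4))
s=cap('scene','s3');S=cloud(s);im=s['image'].astype(int)
q=(im.max(-1)<60)&(np.hypot(S[...,0]-.6,S[...,1]-.015)<.04)&(S[...,2]>.15);print('scene tip zmin',np.sort(S[q][:,2])[:40:5])
```

```text
642 [0.5911983  0.01302187 0.19997456]
290 [231 226 210] [0.5907 0.0388 0.2304] [0.5952 0.0392 0.2292] [0.5997 0.0408 0.2303]
298 [234 229 216] [0.5913 0.036  0.2302] [0.5956 0.0371 0.2305] [0.6003 0.0379 0.2301]
306 [230 224 207] [0.5919 0.0331 0.2299] [0.5962 0.0343 0.2306] [0.6009 0.0356 0.2309]
314 [80 79 76] [0.5934 0.0244 0.2195] [0.5981 0.0257 0.2199] [0.6033 0.0269 0.22  ]
322 [80 79 76] [0.5935 0.025  0.2259] [0.5982 0.0252 0.2246] [0.6029 0.0274 0.2264]
330 [80 79 77] [0.5937 0.0245 0.23  ] [0.5981 0.0259 0.2307] [0.6029 0.0268 0.2306]
338 [80 79 77] [0.5938 0.0252 0.2359] [0.5981 0.0258 0.2353] [0.6027 0.027  0.2357]
346 [79 79 76] [0.5939 0.0251 0.2401] [0.5982 0.0256 0.2395] [0.6027 0.0266 0.2395]
354 [79 78 76] [0.5941 0.0245 0.2433] [0.5982 0.0253 0.2433] [0.6025 0.0268 0.244 ]
362 [106 104 101] [0.5943 0.0244 0.2471] [0.5982 0.0256 0.2476] [0.6025 0.0261 0.247 ]
scene tip zmin [0.19671814 0.21815727 0.21849595 0.21947462 0.2200669  0.22125131
 0.22206646 0.22285376]
```

Run:
```python
from h import *
d=load('w1');W=cloud(d)
for v in range(296,340,4): print(v,d['image'][v,312],W[v,312].round(4),W[v,335].round(4))
d=load('s3');W=cloud(d);im=d['image']
cv2.imwrite('pics/c3.png',cv2.resize(im[200:300,290:390,::-1],(600,600),interpolation=3))
d=load('w3');W=cloud(d);im=d['image'].astype(int)
m=(im[...,0]>90)&(im[...,1]<50)&(im[...,2]<50); v,u=np.nonzero(m);print(u.min(),u.max(),v.min(),v.max())
for L in(u<300,u>345): 
  p=W[v[L],u[L]];print(L.sum(),np.nanmedian(p,0) if L.any() else '')
```

```text
296 [171 168 164] [ 0.6061 -0.0455  0.1718] [ 0.6295 -0.0616  0.1306]
300 [172 168 165] [ 0.607  -0.0494  0.1707] [ 0.6304 -0.0656  0.1303]
304 [154 151 147] [ 0.6077 -0.0526  0.171 ] [ 0.6313 -0.0693  0.1305]
308 [81 79 77] [0.5932 0.0306 0.3328] [0.6015 0.0313 0.3307]
312 [81 80 78] [0.5932 0.0304 0.3354] [0.6012 0.032  0.335 ]
316 [81 80 77] [0.5934 0.0299 0.3371] [0.6011 0.032  0.3379]
320 [81 79 78] [0.5934 0.03   0.3402] [0.601  0.032  0.3407]
324 [80 79 77] [0.5935 0.0301 0.3429] [0.601  0.0318 0.3428]
328 [80 79 77] [0.5935 0.0304 0.3458] [0.6008 0.0321 0.3459]
332 [80 79 77] [0.5937 0.0297 0.3471] [0.6009 0.0316 0.3476]
336 [80 79 77] [0.5935 0.0308 0.3513] [0.6007 0.032  0.3506]
278 365 309 352
333 [0.58622606 0.01058031 0.20002555]
246 [0.61532712 0.0169186  0.19991308]
```

View pics/c3.png

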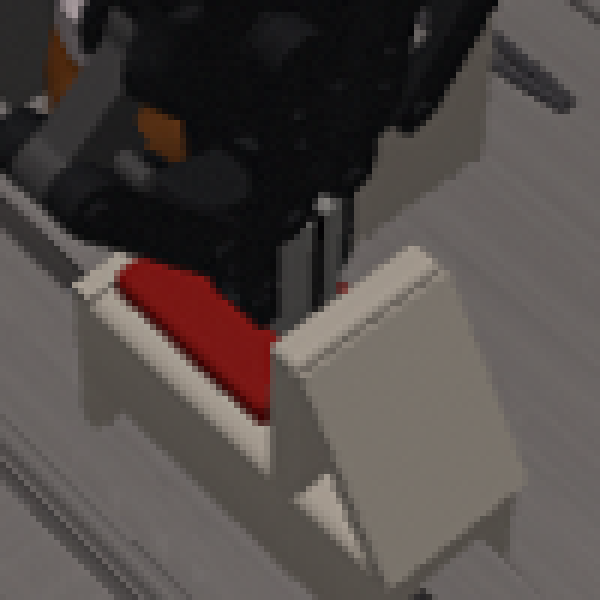

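Run:
```python
from h import *
d=load('s3');K=np.array([[d['fx'],0,d['cx']],[0,d['fy'],d['cy']],[0,0,1.]])
t=np.array([.6005,.0145,0]);yc=np.array([-.216,.976,0]);xc=np.array([.976,.216,0])
for z in(.1855,.2,.2155):
  P=np.array([t+a*xc+b*yc+[0,0,z] for a in(.0145,-.0145,.003) for b in(-.011,.011)])
  uv=cv2.projectPoints(P,d['rvec'],d['tvec'],K,None)[0][:,0]; print(z,((uv-[290,200])*6).round().tolist())
W=cloud(d)
for v in range(236,262,2): print(v,[(W[v,u].round(3).tolist(),d['image'][v,u].tolist()) for u in(331,335,339)])
```

```text
0.1855 [[197.0, 374.0], [266.0, 437.0], [296.0, 300.0], [366.0, 362.0], [237.0, 344.0], [306.0, 407.0]]
0.2 [[196.0, 334.0], [267.0, 398.0], [297.0, 260.0], [368.0, 322.0], [237.0, 304.0], [307.0, 367.0]]
0.2155 [[195.0, 290.0], [267.0, 355.0], [298.0, 216.0], [370.0, 278.0], [236.0, 260.0], [308.0, 324.0]]
236 [([0.614, 0.024, 0.257], [14, 14, 14]), ([0.612, 0.029, 0.262], [13, 12, 13]), ([0.606, 0.028, 0.257], [21, 21, 24])]
238 [([0.615, 0.024, 0.254], [13, 14, 14]), ([0.611, 0.028, 0.256], [12, 12, 13]), ([0.606, 0.028, 0.254], [11, 12, 13])]
240 [([0.614, 0.023, 0.249], [11, 10, 12]), ([0.612, 0.028, 0.253], [10, 12, 13]), ([0.605, 0.026, 0.246], [64, 63, 62])]
242 [([0.614, 0.022, 0.244], [13, 12, 14]), ([0.608, 0.022, 0.24], [11, 11, 12]), ([0.605, 0.026, 0.242], [61, 60, 59])]
244 [([0.614, 0.023, 0.242], [14, 14, 16]), ([0.609, 0.023, 0.238], [9, 9, 9]), ([0.605, 0.026, 0.239], [62, 60, 59])]
246 [([0.613, 0.022, 0.235], [14, 14, 15]), ([0.608, 0.023, 0.233], [14, 15, 15]), ([0.604, 0.025, 0.234], [61, 60, 58])]
248 [([0.614, 0.022, 0.232], [13, 13, 14]), ([0.608, 0.021, 0.227], [9, 9, 11]), ([0.605, 0.026, 0.23], [61, 60, 58])]
250 [([0.613, 0.022, 0.227], [9, 11, 11]), ([0.609, 0.023, 0.226], [9, 9, 10]), ([0.604, 0.026, 0.226], [62, 61, 60])]
252 [([0.613, 0.022, 0.223], [35, 13, 14]), ([0.607, 0.021, 0.218], [11, 12, 13]), ([0.604, 0.026, 0.222], [59, 58, 57])]
254 [([0.607, 0.011, 0.201], [129, 23, 20]), ([0.607, 0.021, 0.214], [62, 57, 56]), ([0.61, 0.034, 0.232], [114, 108, 101])]
256 [([0.609, 0.013, 0.201], [123, 22, 20]), ([0.605, 0.016, 0.202], [125, 24, 21]), ([0.611, 0.037, 0.232], [162, 152, 141])]
258 [([0.61, 0.017, 0.202], [123, 22, 20]), ([0.616, 0.036, 0.23], [125, 112, 105]), ([0.613, 0.04, 0.232], [164, 154, 143])]
260 [([0.612, 0.019, 0.202], [122, 21, 20]), ([0.616, 0.037, 0.227], [92, 75, 69]), ([0.614, 0.042, 0.232], [153, 144, 134])]
```

Both cameras put the real fingertip about 29 mm above the reported TCP: in w1 the tip is at z≈0.331 for TCP 0.3015, and in the scene view it is at 0.214 for TCP 0.1855. Contact with the pad is therefore expected at TCP z≈0.171. I'll check that the gripper body clears the rest.

Run:
```python
from h import *
yc=np.array([-.216,.976]);xc=np.array([.976,.216])
for f in('s3','w3'):
    d=load(f);W=cloud(d);im=d['image'].astype(int);q=W[...,:2]-[.6005,.0145];a=q@xc;b=q@yc
    for lo,hi in((.008,.014),(.014,.02),(.02,.03),(.03,.06)):
        m=(im.max(-1)<60)&(abs(a)<.06)&(b>lo)&(b<hi)&(W[...,2]>.205)
        z=np.sort(W[...,2][m]);print(f,lo,m.sum(),z[:40:8].round(3))
```

```text
s3 0.008 2019 [0.218 0.221 0.224 0.227 0.231]
s3 0.014 1091 [0.275 0.277 0.278 0.279 0.28 ]
s3 0.02 1242 [0.339 0.341 0.343 0.344 0.344]
s3 0.03 5831 [0.339 0.342 0.342 0.343 0.343]
w3 0.008 23481 [0.217 0.217 0.218 0.218 0.219]
w3 0.014 8993 [0.252 0.253 0.253 0.253 0.253]
w3 0.02 0 []
w3 0.03 0 []
```

```bash
python3 -m pendant '[0,0,0,0,0,0.015,0,0,0,0,0,0,0.03,0,0,0,0,0,0,0.03,0]'; python3 -m pendant '[0,0,0,0,0,0.01,0,0,0,0,0,0,0.01,0]';python3 -m pendant '[0,0,0,0,0,0.007,0,0,0,0,0,0,0.007,0]'
```

```text
t: 5.78
tool_pos: [0.6006, 0.0144, 0.1766]
tool_rot: [-1.968, -2.449, 0.0]
contact_force: [0.5, 0.3, -0.5]
opening: -0.0004
grip_force: 0.0
t: 6.02
tool_pos: [0.6009, 0.0144, 0.1742]
tool_rot: [1.968, 2.448, 0.0]
contact_force: [-0.2, 0.0, 3.5]
opening: 0.0
grip_force: 1.6
t: 6.28
tool_pos: [0.6009, 0.0144, 0.172]
tool_rot: [1.968, 2.448, 0.0]
contact_force: [-0.3, -0.1, 4.6]
opening: 0.0
grip_force: 2.1
```

```bash
python3 -m pendant '[0,0,0,0,0,0.006,0,0,0,0,0,0,0.006,0]'
```

```text
t: 6.52
tool_pos: [0.6009, 0.0144, 0.1701]
tool_rot: [1.968, 2.448, 0.001]
contact_force: [-0.9, -0.7, 5.5]
opening: 0.0
grip_force: 2.6
```

The pad is pressed about 6.5 mm at 5.5 N. Now pushing along tool +x.

```bash
python3 -m pendant '[0,0,0,0.01,0,0,0,0,0,0,0.02,0,0,0,0,0,0,0.04,0,0,0,0,0,0,0.06,0,0,0,0,0,0,0.08,0,0,0,0,0,0,0.1,0,0,0,0,0,0,0.1,0,0,0]'; python3 -c "
from h import *
yc=np.array([-.216,.976,0]);go(np.array([.603,.004,0])+(.120+.017)*yc+[0,0,.170])"
```

```text
t: 7.4
tool_pos: [0.5945, 0.0442, 0.1703]
tool_rot: [1.967, 2.449, 0.002]
contact_force: [0.4, 0.1, 5.9]
opening: 0.0001
grip_force: 2.5
t 7.4 pos [0.5945 0.0442 0.1703] F [0.45 0.1  5.88] turn [ 0.0025 -0.     -0.0009] shift [ 0.3195 -0.0016  0.0011] open 0.00010005275211806285
```

```bash
python3 -m pendant '[0,0,0,0.03,0,0,0,0,0,0,0.06,0,0,0,0,0,0,0.09,0,0,0,0,0,0,0.12,0,0,0,0,0,0,0.15,0,0,0,0,0,0,0.18,0,0,0,0,0,0,0.21,0,0,0,0,0,0,0.24,0,0,0,0,0,0,0.27,0,0,0]'
python3 - <<'E'
from h import *
yc=np.array([-.216,.976,0]);go(np.array([.603,.004,0])+(.120+.017)*yc+[0,0,.170])
d=cap('top','t4');W=cloud(d);im=d['image'].astype(int)
s=(im.min(-1)>90)&(abs(W[...,2]-.229)<.008)&(W[...,0]>.5)&(abs(W[...,1])<.25)
print(s.sum(),np.median(W[s],0) if s.any() else '')
E
```

```text
t: 8.52
tool_pos: [0.5773, 0.1233, 0.1703]
tool_rot: [1.967, 2.448, 0.002]
contact_force: [1.5, -3.1, 5.8]
opening: 0.0
grip_force: 2.5
t 8.525 pos [0.5773 0.1233 0.1703] F [ 1.49 -3.13  5.78] turn [ 0.0033  0.001  -0.0017] shift [ 0.0496 -0.0023  0.0011] open 9.444217018115197e-06
0
```

```bash
python3 -m pendant '[0,0,0,0.015,0,0,0,0,0,0,0.03,0,0,0,0,0,0,0.04,0,0,0,0,0,0,0.04,0,0,0]';python3 -m pendant '[0,0,0,0.006,0,0,0,0,0,0,0.01,0,0,0,0,0,0,0.01,0,0,0]'
```

```text
t: 9.07
tool_pos: [0.5754, 0.128, 0.1701]
tool_rot: [1.964, 2.438, -0.015]
contact_force: [5.4, -22.8, 5.1]
opening: -0.0002
grip_force: 14.3
t: 9.45
tool_pos: [0.5754, 0.1279, 0.1702]
tool_rot: [1.963, 2.434, -0.021]
contact_force: [5.4, -32.7, 4.8]
opening: 0.0002
grip_force: 19.5
```

It stopped hard after about 112 mm of jaw travel. I'll press slightly deeper to tell the end stop from the ratchet, then relax the push.

```bash
python3 -m pendant '[0,0,0,0,0,0.005,0,0,0,0,0,0,0.005,0]';python3 -m pendant '[0,0,0,-0.015,0,0,0,0,0,0,-0.027,0,0,0,0,0,0,-0.027,0,0,0]'
python3 - <<'E'
from h import *
s=cap('scene','s4');w=cap('wrist','w4')
W=cloud(s);im=s['image'].astype(int)
m=(im.min(-1)>90)&(abs(W[...,2]-.230)<.004)&(W[...,0]>.5)&(abs(W[...,1])<.3)
print(m.sum(),cv2.minAreaRect((W[m][:,:2]*1000).astype(np.float32)))
cv2.imwrite('pics/c4.png',np.hstack([s['image'][170:450,230:520,::-1],w['image'][0:280,170:470,::-1]]))
E
```

```text
t: 9.7
tool_pos: [0.5754, 0.1279, 0.1701]
tool_rot: [1.964, 2.434, -0.02]
contact_force: [2.7, -31.5, 9.6]
opening: 0.0002
grip_force: 19.4
t: 10.07
tool_pos: [0.5754, 0.1283, 0.1689]
tool_rot: [1.968, 2.447, -0.003]
contact_force: [0.3, -5.7, 7.5]
opening: 0.0001
grip_force: 4.4
421 ((573.6604614257812, 144.8225555419922), (40.066707611083984, 15.826294898986816), 13.297567367553711)
```

View pics/c4.png

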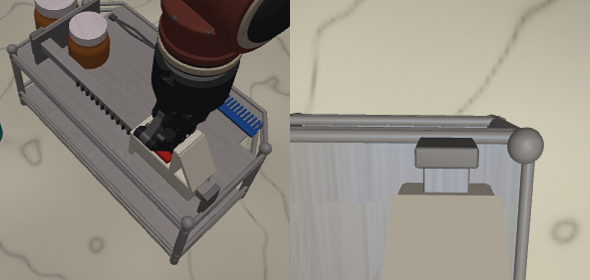

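```bash
python3 -m pendant '[0,0,0,0.01,0,0,0,0,0,0,0.02,0,0,0,0,0,0,0.02,0,0,0]'
python3 - <<'E'
from h import *
yc=np.array([-.217,.976]);xc=np.array([.976,.217])
for f in('scene0','s4','top0'):
    d=load(f);W=cloud(d);im=d['image'].astype(int)
    b=W[...,:2]@yc;a=W[...,:2]@xc
    m=(im.min(-1)>90)&(abs(W[...,2]-.230)<.004)&(W[...,0]>.5)&(abs(W[...,1])<.2)
    print(f,'rest a',np.percentile(a[m],[2,50,98]).round(4),'b',np.percentile(b[m],[1,5,50,95]).round(4))
    # rest slope/back and plate: white points hist
    ac=np.median(a[m])
    n=(im.min(-1)>70)&(abs(a-(ac-.06))<.02)&(abs(W[...,2]-.184)<.005)
    if n.sum()>3: print('  plate top b',np.percentile(b[n],[5,50,95]).round(4),n.sum())
    # end plate face & far end along bar: shelf extents
    g=(abs(a-ac)<.03)&(W[...,2]>.15)&(W[...,2]<.26); 
    print('  b range of high things',np.nanpercentile(b[g],[.5,99.5]).round(4))
    e=(abs(a-ac+.03)<.03)&(abs(W[...,2]-.181)<.008)&(im.max(-1)<90);
    if e.sum()>3: print('  endplate b',np.percentile(b[e],[2,98]).round(4))
E
```

```text
t: 10.55
tool_pos: [0.5754, 0.1279, 0.1691]
tool_rot: [1.964, 2.437, -0.016]
contact_force: [4.1, -25.5, 5.4]
opening: -0.0001
grip_force: 16.2
scene0 rest a [0.5713 0.5899 0.6087] b [-0.0989 -0.0979 -0.0919 -0.0868]
  plate top b [-0.2515 -0.1605 -0.1571] 114
  b range of high things [-0.2684  0.0643]
  endplate b [-0.2671  0.0627]
s4 rest a [0.5726 0.5919 0.6104] b [0.0103 0.0117 0.0181 0.0232]
  plate top b [-0.2531 -0.2484 -0.1861] 132
  b range of high things [-0.2696  0.0643]
  endplate b [-0.2631  0.0641]
top0 rest a [0.571  0.5895 0.6086] b [-0.098  -0.0976 -0.0931 -0.0877]
  plate top b [-0.2517 -0.1606 -0.156 ] 169
  b range of high things [-0.2689  0.0636]
  endplate b [-0.268   0.0624]
```

Run:
```python
from h import *
yc=np.array([-.217,.976]);xc=np.array([.976,.217])
d=cap('wrist','w5');W=cloud(d);b=W[...,:2]@yc;a=W[...,:2]@xc
u=445 if False else 170+155
for u in (325,):
  for v in range(135,300,5): print(v,d['image'][v,u].tolist(),'a %.4f b %.4f z %.4f'%(a[v,u],b[v,u],W[v,u,2]))
```

```text
135 [146, 150, 155] a 0.5911 b 0.0662 z 0.1406
140 [50, 48, 48] a 0.5910 b 0.0660 z 0.1562
145 [48, 47, 46] a 0.5909 b 0.0659 z 0.1703
150 [135, 133, 129] a 0.5909 b 0.0646 z 0.1746
155 [134, 131, 127] a 0.5909 b 0.0629 z 0.1753
160 [129, 127, 123] a 0.5909 b 0.0611 z 0.1753
165 [125, 123, 119] a 0.5909 b 0.0590 z 0.1742
170 [159, 164, 169] a 0.5909 b 0.0564 z 0.1703
175 [159, 164, 169] a 0.5909 b 0.0544 z 0.1704
180 [159, 164, 169] a 0.5909 b 0.0526 z 0.1711
185 [160, 164, 169] a 0.5909 b 0.0507 z 0.1713
190 [160, 165, 171] a 0.5909 b 0.0486 z 0.1710
195 [162, 155, 141] a 0.5908 b 0.0495 z 0.1824
200 [170, 162, 148] a 0.5908 b 0.0483 z 0.1849
205 [170, 162, 148] a 0.5908 b 0.0472 z 0.1879
210 [171, 163, 148] a 0.5907 b 0.0458 z 0.1892
215 [171, 163, 149] a 0.5907 b 0.0443 z 0.1902
220 [171, 163, 148] a 0.5907 b 0.0433 z 0.1930
225 [170, 163, 149] a 0.5907 b 0.0423 z 0.1957
230 [170, 162, 148] a 0.5907 b 0.0414 z 0.1981
235 [171, 162, 149] a 0.5907 b 0.0400 z 0.1994
240 [170, 162, 148] a 0.5907 b 0.0387 z 0.2007
245 [170, 162, 148] a 0.5907 b 0.0381 z 0.2038
250 [171, 163, 149] a 0.5906 b 0.0366 z 0.2043
255 [170, 163, 148] a 0.5906 b 0.0360 z 0.2072
260 [170, 162, 148] a 0.5906 b 0.0346 z 0.2080
265 [170, 162, 148] a 0.5906 b 0.0336 z 0.2097
270 [170, 162, 148] a 0.5906 b 0.0324 z 0.2111
275 [170, 162, 148] a 0.5906 b 0.0322 z 0.2142
280 [170, 162, 149] a 0.5906 b 0.0303 z 0.2139
285 [170, 162, 148] a 0.5906 b 0.0298 z 0.2163
290 [170, 163, 148] a 0.5906 b 0.0289 z 0.2178
295 [170, 163, 148] a 0.5905 b 0.0282 z 0.2198
```

Run:
```python
from h import *
yc=np.array([-.217,.976]);xc=np.array([.976,.217])
d=load('w5');W=cloud(d);b=W[...,:2]@yc;a=W[...,:2]@xc;im=d['image']
for u in (285,295,350,360):
  print(u,[(v,im[v,u].tolist(),round(float(b[v,u]),4),round(float(W[v,u,2]),3)) for v in range(176,204,4)])
s=load('s4')['image'][300:390,350:470,::-1]
A=cv2.resize(im[110:330,230:430,::-1],(400,440),interpolation=3);B=cv2.resize(s,(400,300),interpolation=3)
cv2.imwrite('pics/c5.png',np.hstack([A,np.vstack([B,np.zeros((140,400,3),np.uint8)])]))
```

```text
285 [(176, [164, 165, 172], 0.0458, 0.131), (180, [165, 168, 172], 0.0437, 0.13), (184, [107, 103, 93], 0.048, 0.158), (188, [107, 102, 93], 0.0481, 0.165), (192, [107, 101, 93], 0.0483, 0.173), (196, [170, 163, 148], 0.0495, 0.183), (200, [170, 162, 148], 0.0482, 0.184)]
295 [(176, [162, 164, 170], 0.0454, 0.129), (180, [164, 166, 172], 0.0435, 0.129), (184, [107, 102, 92], 0.048, 0.158), (188, [106, 102, 92], 0.0481, 0.165), (192, [108, 103, 94], 0.048, 0.171), (196, [172, 164, 149], 0.0495, 0.184), (200, [170, 162, 148], 0.0486, 0.186)]
350 [(176, [162, 163, 171], 0.0454, 0.129), (180, [167, 169, 175], 0.0435, 0.13), (184, [107, 102, 92], 0.0476, 0.156), (188, [109, 104, 95], 0.0479, 0.165), (192, [108, 103, 94], 0.0477, 0.171), (196, [173, 165, 151], 0.0495, 0.184), (200, [170, 162, 148], 0.0483, 0.185)]
360 [(176, [162, 164, 170], 0.0456, 0.13), (180, [164, 165, 171], 0.0434, 0.129), (184, [107, 102, 92], 0.0479, 0.158), (188, [108, 103, 94], 0.0482, 0.166), (192, [109, 103, 94], 0.0478, 0.171), (196, [171, 163, 150], 0.0489, 0.182), (200, [170, 162, 148], 0.0485, 0.186)]
```

View pics/c5.png

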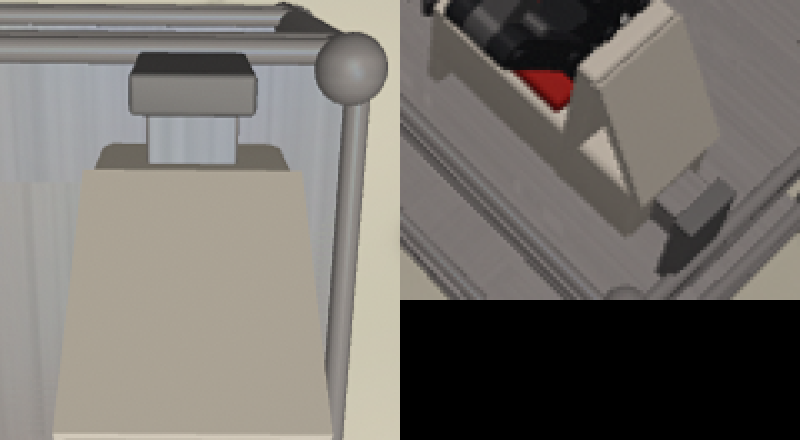

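Crop: a gap of about 9 mm shows between the carriage end (195,150) and the end block (195,95). It may be the design end stop or the ratchet caught under load. I'll unload fully with the pad still down, then push again.

```bash
python3 -m pendant '[0,0,0,-0.02,0,0.003,0,0,0,0,-0.035,0,0.003,0,0,0,0,-0.05,0,0.003,0,0,0,0,-0.05,0,0.003,0]'; python3 -m pendant '[0,0,0,0.01,0,0,0,0,0,0,0.02,0,0,0,0,0,0,0.03,0,0,0,0,0,0,0.04,0,0,0,0,0,0,0.04,0,0,0]'
```

```text
t: 11.1
tool_pos: [0.5768, 0.1217, 0.1684]
tool_rot: [-1.967, -2.448, -0.001]
contact_force: [-0.9, 0.6, 8.4]
opening: -0.0001
grip_force: 4.2
t: 11.72
tool_pos: [0.5755, 0.1281, 0.1685]
tool_rot: [1.965, 2.442, -0.01]
contact_force: [2.9, -16.2, 7.9]
opening: -0.0002
grip_force: 10.8
```

It stops at the identical place with the pad fully down (8.4 N), so this is the end stop. Relaxing the push and lifting straight up.

```bash
python3 -m pendant '[0,0,0,-0.012,0,0,0,0,0,0,-0.012,0,0,0,0,0,0,-0.012,0,-0.02,0,0,0,0,-0.012,0,-0.04,0,0,0,0,-0.012,0,-0.06,0,0,0,0,-0.02,0,-0.1,0,0,0,0,-0.03,0,-0.2,0,0,0,0,-0.1,0,-0.4,0,0,0,0,-0.3,0,-0.5,0,0,0,0,-0.3,0,-0.5,0,0,0,0,-0.3,0,-0.5,0,0,0,0,-0.3,0,-0.5,0]'
python3 - <<'E'
from h import *
yc=np.array([-.217,.976]);xc=np.array([.976,.217])
for f in('scene','top'):
  d=cap(f,f+'6')
  for g in(f+'0',f+'6'):
    d=load(g);W=cloud(d);im=d['image'].astype(int);b=W[...,:2]@yc;a=W[...,:2]@xc
    m=(im.min(-1)>90)&(abs(W[...,2]-.230)<.004)&(W[...,0]>.5)&(abs(W[...,1])<.2)
    p=(im[...,0]>90)&(im[...,1]<50)&(im[...,2]<50)&(abs(W[...,2]-.2)<.02)&(W[...,0]>.5)
    j=(im.min(-1)>90)&(abs(W[...,2]-.196)<.004)&(abs(a-.535)<.035)&(abs(b+.21)<.05)
    print(g,'rest b',np.percentile(b[m],[1,5,50]).round(4) if m.sum()>3 else m.sum(),'pad',p.sum(),np.median(W[p],0) if p.any() else '','jar',np.median(W[j],0) if j.any() else '')
cv2.imwrite('pics/c6.png',np.hstack([load('scene6')['image'][130:450,200:520,::-1],load('top6')['image'][130:450,130:450,::-1]]))
E
```

```text
t: 13.22
tool_pos: [0.593, 0.0459, 0.3155]
tool_rot: [-1.964, -2.448, 0.002]
contact_force: [-0.3, 0.8, -0.2]
opening: 0.0003
grip_force: 0.0
scene0 rest b [-0.0989 -0.0979 -0.0919] pad 642 [ 6.06175580e-01 -7.04030957e-05  2.01466194e-01] jar [ 0.57129289 -0.0905845   0.19645025]
scene6 rest b [0.0109 0.0118 0.018 ] pad 978 [0.58203537 0.11071114 0.20141509] jar [ 0.57142159 -0.0902394   0.19648212]
top0 rest b [-0.098  -0.0976 -0.0931] pad 682 [0.60277704 0.00373114 0.19904979] jar [ 0.56992679 -0.09004938  0.19427048]
top6 rest b [0.0117 0.012  0.017 ] pad 114 [0.58015214 0.1297919  0.19895331] jar [ 0.56945579 -0.08997568  0.19420255]
```

View pics/c6.png

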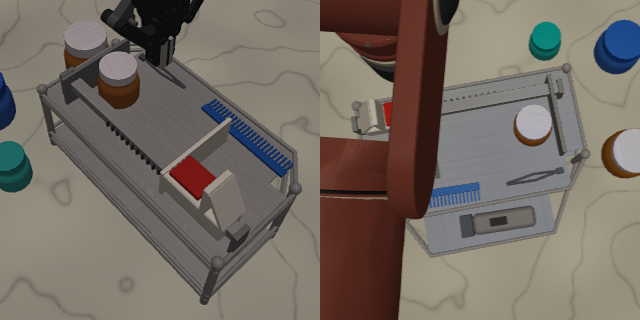

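The jaw is fully back, the pad is up again at its original height, and the jar, comb, tweezers and trimmer look undisturbed. The hand is clear.

```bash
python3 -c "
from station import ctrl
print(ctrl.finish_job())"
```

```text
the job is handed in; nothing more can be done
None
```

I handed the job in: with the red pad held down I pushed the white jaw about 110 mm to a hard stop, which I took as fully open because it stopped at the same place again with the pad at its bottom, although a 9 mm gap to the grey end block remains; the pad sprang back up and the jar has not moved.

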